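Swing the sleeve board out to its working position and lock it

TASK

The swivelling sleeve board on the washer is parked, with its nose off to the left. Draw its sprung index pin up out of its hole (a part turn of the raised T-knob parks the pin up while you let go), swing the board to the next hole, the middle one, so that it points straight out over the front of its foot plate, and turn the knob back so that the pin drops fully home and the board is locked. Leave the scissors, reel, tape measure and lint roller where they lie.

Things in the scene. Friction and masses are not known exactly. Their poses are not given: they have to be found in the camera images.
- sleeve_stand: Grey cast foot plate, about 262 x 170 mm, 16 mm high, held to the washer's lid by rubber suction feet (it does not move). Origin: on the upright swivel axis at lid height. Its -x points out over the front (narrower end) of the plate, roughly towards the robot: the board must point that way. The index plunger's bracket, 54 mm high, stands at the back, along +x.
- swivel_axis (a point): A point on the upright swivel axis, 95 mm above the foot's origin, as high as the middle of the board. The hub below it is only 53 mm high.
- board_grip (a point): Bare pale hardwood board, 230 mm long, 20 mm thick, 66 mm wide at the tail, tapering to a 40 mm rounded nose; it lies flat, its top 105 mm above the foot's origin. This point: mid-thickness, mid-width, 145 mm from the swivel axis, where the board is 54 mm wide and can be held by its long edges from above. Site x axis: from nose to tail; y across; z up.
- board_nose (a point): Tip of the board's narrow nose, half-way through its thickness, 270 mm from the swivel axis.
- sleeve_board (a joint): Turn of the board about the swivel axis, rad, counter-clockwise from above: 0 at the parked hole (nose 60 degrees left of front), 1.047 at the middle hole (nose straight to the front), 2.094 at a third hole. With the pin home it has 0.02 rad of play either way; with the pin up it turns with 0.2 N m of friction and stays where left. Within 0.03 rad of a hole the round-nosed pin centres it.
- quadrant (a point): Centre of the middle hole of the index quadrant, at its upper face 37 mm above the foot's origin: a grey metal sector that turns with the board, opposite the nose, 9 mm thick, with three 11 mm holes on an 80 mm radius, 60 degrees apart. The 8 mm index pin locks in these.
- index_pin (a joint): Height of the sprung index pin with its knob, m: 0 fully home in a hole, 0.008 when its tip rides on the quadrant between holes, 0.010 when parked on the cam collar, 0.018 at its upper stop. A spring pushes it down with about 5 N at home, 9 N at the upper stop.
- index_knob (a joint): Turn of the T-knob about the pin, rad, 0 to 1.2 between stops, counter-clockwise from above. It turns only when raised 10 mm or more. Raised, turned by more than about 0.4 and let go, its cross pin rests on the cam collar (top 64 mm above the foot's origin) and holds the pin up. Turned back to 0 (within 0.1) the cross pin finds the collar's slot and the spring drives the pin down.
- knob_grip (a point): Centre of the black T-knob's bar: 46 mm long, 12 mm wide, 20 mm high, gripped across its 12 mm from above. At home it is 85 mm above the foot's origin, 80 mm behind the swivel axis; it rises and turns with the knob. Site x axis: along the bar (with the knob at 0 that is the foot's x axis); z up.
- scissors: Blue-handled scissors lying on the washer's lid to the left of the board's foot, about 87 x 199 x 9 mm; leave alone.
- reel: Reel of thread standing on the washer's lid at the back left, 28 mm across, 39 mm high; leave alone.
- tape_measure: Tape measure, 77 x 35 x 56 mm, on the dark worktop to the right; leave alone.
- lint_roller: Lint roller lying on the dark worktop to the right, 225 x 42 x 42 mm; leave alone.

How it is judged:
By the outcome, as a careful person would: the job done as asked, in the order asked, and still so for the second after the job is handed in, with the robot touching nothing.
It also fails if it takes over 69 s, if anything falls off the work surface, if the arm or the gripper's body presses on something with over 40 N, if the wrist force passes 120 N, or if a joint passes its speed limit or range.

ROBOT

A 6-joint arm with a two-finger parallel gripper is mounted at the origin on a cart in front of the work surface, level with it; the furniture and walls round the work are solid. World frame = base frame: x ahead of the robot, y to its left, z up, the work surface at z = 0. Lengths are in mm, angles in rad, forces in N, time in s.
With the tool pointing down it reaches from about 425 to 950 mm from the base axis. Payload 3.5 kg.
Tool frame: the origin (TCP) lies on the centre line of the jaws, within the pads' length; the fingertips stand tcp_to_tips ahead of it and the grasp point (between the pads) lies 5 mm behind it (tcp_to_tips is the distance from the TCP to the fingertips, in mm); z points along the fingers, y is the line along which they close (so a half turn about z gives the same grasp; the last joint's range is limited). The gripper opens to 85 mm and grips with 20 to 120 N. Pads are 22 mm wide; open, the fingers measure 114 mm over their backs; the gripper's body (76 mm by 85 mm) begins 54 mm behind the grasp point. The pads swing forward as they close: fully open they stand 13 mm farther back than shut.
Start: joints at [-1.406, 0.286, 1.577, -0, 1.279, -0.15], TCP at [209.021, -641.807, 245.325] pointing down, gripper open.
Joint ranges: [-2.77, 2.77], [-0.9, 2.22], [0.21, 2.48], [-1.53, 4.67], [0.24, 2.81], [-2.84, 2.84]. Speed limits (rad/s): [2.79, 2.79, 3.14, 3.14, 3.14, 3.14].

INTERFACE

Orientations are given as a unit quaternion [w, x, y, z].
In Python, from station import * gives the robot as it stands.
- The arm moves only by the shell command python3 -m crank 'ROWS' [FORCE]. ROWS is JSON, a list of rows, each a list of 5 numbers: the opening, from -1 (shut) to 1 (fully open), then the shift along the tool's x, y, z in cm, then the turn about the tool's z in rad. A call has 1 to 10 rows; each row shifts and turns the commanded pose from where the row before left it, along the tool's axes as they then stand; what a row does not reach is not made up. A row lasts 1/12 s, in which the tool goes at most 41.7 mm and 7.16 degrees, less where a joint would pass 70% of its speed; a pose out of reach is approached as far as the arm can. A call is refused whole if a number of a shift passes 4.17 or a number of a turn 0.125, either way. A call with a gripper value outside its range is refused whole. The fingers move at their own pace and stop on an object; FORCE is the grip in N (left out, the last holds). Time passes only in rows, so rows that do not move let the fingers close. It gives the time, the measured TCP pose, the force, the opening and the grip force at its end, in the units of the state.
- observe(): the state, without advancing time (a new reading comes with each control period).
- camera(name): name is "scene" or "top" or "wrist"; returns a dict with "pixels" (420x560x3 uint8, red, green, blue), "camera_matrix" (3x3 intrinsics, pixels), "R" (3x3) and "t" (3): a world point X has camera coordinates R X + t. Camera axes: x right, y down, z forward; pixel columns grow to the right and rows downward; lengths in mm; the calibration is good to about 2 mm. A picture is of the moment at which its call begins. There is no depth.
- hand_in(): hands the job in; it is judged then, once.
The state is a dict: "time": time; "q": joint angles; "joint_vel": joint speeds; "joint_torque": joint torques, N m; "ee_pos": TCP position; "orientation": TCP orientation; "force": force on the tool from outside, world axes, zero at the start; "wrist_torque": the same for the moment, N m; "grip_width": finger opening in mm; "finger_force": force on a finger pad.
Only numpy, scipy, OpenCV 4.12 (cv2) and the standard library are available. Lean on these libraries where they do the work, as an engineer would, in place of code of your own. Each camera call takes 0.05 s, during which the arm holds its last target. There are 200 camera calls.

## Working session

There is one attempt and no reset: what is moved stays moved. The work goes in short steps, Python scripts to look and compute and a shell command to move; the robot and the scene stay as the last step left them, time stands still between calls to the robot, and variables do not carry over. Pictures are saved under pics/ and viewed, at most 10 in all, crops included, and the job is handed in when it is done.

```bash
mkdir -p pics; python3 - <<'E'
from station import *
import cv2,numpy as np
o=observe();print({k:np.round(v,3).tolist() for k,v in o.items()})
for n in ("scene","top"):
    c=camera(n);cv2.imwrite(f"pics/{n}0.png",c["pixels"][:,:,::-1]);print(n,np.round(c["camera_matrix"],1).tolist(),np.round(c["R"],3).tolist(),np.round(c["t"],1).tolist())
E
```

```text
{'time': 0.0, 'q': [-1.406, 0.287, 1.578, 0.0, 1.279, -0.15], 'joint_vel': [0.002, 0.001, 0.001, -0.001, 0.001, -0.001], 'joint_torque': [-0.001, -40.598, -29.262, -0.0, 0.006, 0.0], 'ee_pos': [208.913, -641.204, 243.93], 'orientation': [-0.001, 0.988, 0.157, 0.0], 'force': [-0.01, -0.149, 0.063], 'wrist_torque': [-0.054, -0.0, -0.01], 'finger_force': 0.0, 'grip_width': 85.518}
scene [[395.5, 0.0, 285.2], [0.0, 395.5, 212.7], [0.0, 0.0, 1.0]] [[-0.667, -0.745, 0.021], [-0.392, 0.326, -0.86], [0.634, -0.582, -0.509]] [314.7, 316.9, 793.1]
top [[541.6, 0.0, 280.4], [0.0, 541.6, 210.6], [0.0, 0.0, 1.0]] [[0.024, -0.999, 0.024], [-0.981, -0.028, -0.191], [0.191, -0.019, -0.981]] [-118.8, 580.9, 1413.3]
```

View pics/top0.png

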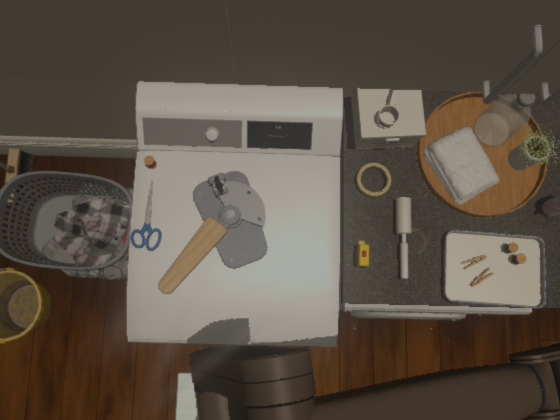

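View pics/scene0.png

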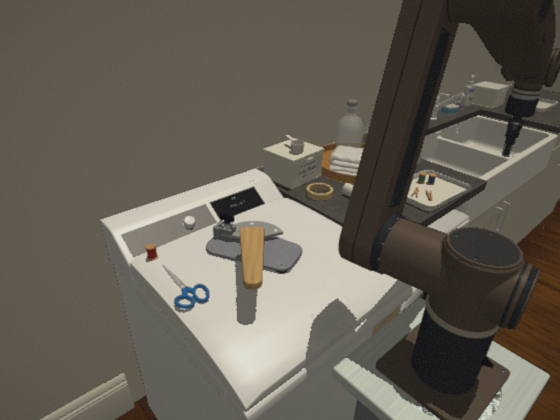

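The top view shows the hub at about (230,215), the knob at (218,183) and the nose at (165,288). The scene view shows the knob near (228,220) and the nose at (252,285). Next I'll enlarge both views to triangulate.

```bash
python3 - <<'E'
import cv2,numpy as np
a=cv2.imread("pics/top0.png")[160:300,150:280];b=cv2.imread("pics/scene0.png")[200:300,195:315]
a=cv2.resize(a,None,fx=3,fy=3,interpolation=2);b=cv2.resize(b,None,fx=3.3,fy=3.3,interpolation=2)
o=np.zeros((420,390+396,3),np.uint8);o[:,:390]=a;o[:330,390:]=b
o=np.clip(o*1.4,0,255).astype(np.uint8)
cv2.imwrite("pics/c1.png",o)
E
```

```text
(no output)
```

View pics/c1.png

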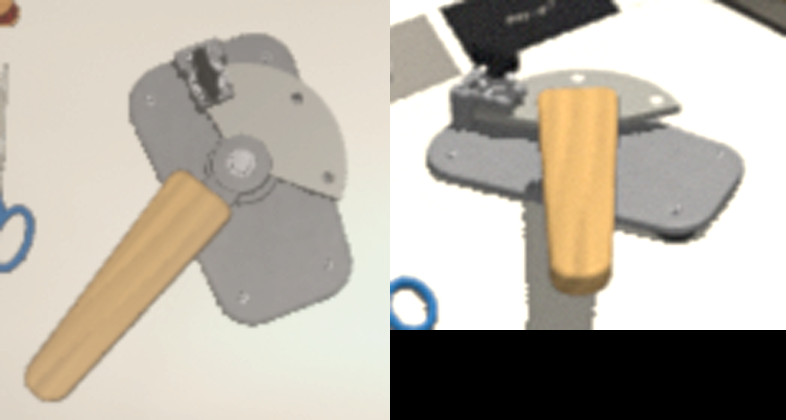

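```bash
cat > h.py <<'E'
import numpy as np
def ray(c,u):
    K,R,t=(np.array(c[k]) for k in("camera_matrix","R","t"))
    d=R.T@np.linalg.solve(K,[*u,1]);return -R.T@t,d
def plane(c,u,z):
    o,d=ray(c,u);return o+d*(z-o[2])/d[2]
def tri(c1,u1,c2,u2):
    A=[];b=[]
    for c,u in((c1,u1),(c2,u2)):
        o,d=ray(c,u);d/=np.linalg.norm(d);P=np.eye(3)-np.outer(d,d);A.append(P);b.append(P@o)
    return np.linalg.lstsq(np.vstack(A),np.hstack(b),rcond=None)[0]
E
python3 - <<'E'
from station import *
from h import *
T=camera("top");S=camera("scene")
t=lambda x,y:(150+x/3-.3,160+y/3-.3); s=lambda x,y:(195+(x-390)/3.3-.3,200+y/3.3-.3)
for n,a,b in(("knob",(206,75),(495,65)),("nose",(45,398),(580,280)),("h2",(296,97),(577,77)),("h3",(328,177),(656,99)),("screwFL",(244,298),(677,209)),("FR",(330,264),(721,155)),("BL",(151,100),(453,155))):
    print(n,tri(T,t(*a),S,s(*b)).round(1))
for z in(0,):
  print("hub",plane(T,t(241,163),53+z),"knob",plane(T,t(206,75),95),"h2",plane(T,t(296,97),37),"h3",plane(T,t(328,177),37),"tip",plane(T,t(45,398),95))
E
```

```text
knob [647.7  67.1  76.6]
nose [359.3 192.1  94.8]
h2 [638.6 -13.1  36.5]
h3 [564.8 -44.9  36.2]
screwFL [453.7  28.3  16.2]
FR [486.4 -49.8  16.1]
BL [636.8 123.   13.4]
hub [571.39080742  32.88221755  53.        ] knob [642.09234598  64.03602271  95.        ] h2 [637.73295777 -13.95934463  37.        ] h3 [563.61830973 -45.82945074  37.        ] tip [355.22318258 187.83681255  95.        ]
```

```bash
python3 -c "
import station;print([ (k,v) for k,v in vars(station).items() if isinstance(v,(int,float,list,dict)) and k[0]!='_'])"; python3 -m crank '[[1,1,-0.8,0,0],[1,2,-1.7,0,0],[1,3,-2.5,0,0],[1,3,-2.5,0,0],[1,3,-2.5,0,0],[1,3,-2.5,0,0],[1,3,-2.5,0,0],[1,3,-2.5,0,0],[1,3,-2.5,0,0],[1,3,-2.5,0,0]]'
```

```text
[('tcp_to_tips', 14.0)]
time: 1.03
ee_pos: [396.7, -341.6, 245.3]
orientation: [-0.0, 0.988, 0.157, 0.0]
force: [1.1, -0.5, -0.4]
grip_width: 85.1
finger_force: 0.0
```

```bash
python3 -m crank '[[1,3,-2.6,0,0],[1,3,-2.6,0,0],[1,3,-2.6,0,0],[1,3,-2.6,0,0],[1,3,-2.6,0,0],[1,3,-2.6,0,0],[1,3,-2.6,0,0],[1,3,-2.6,0,0],[1,3,-2.6,0,0],[1,3,-2.6,0,0]]'
python3 -m crank '[[1,3,-2.6,1,0],[1,2,-1.7,1.5,0],[1,1.3,-1,1.5,0],[1,0,0,1,-0.114],[1,0,0,0,0],[1,0,0,0,0],[1,0,0,0,0]]'
python3 - <<'E'
from station import *
import cv2
c=camera("wrist");cv2.imwrite("pics/w1.png",c["pixels"][:,:,::-1]);print(c["camera_matrix"][0],c["R"].round(3).tolist(),c["t"].round(1))
E
```

```text
time: 1.87
ee_pos: [600.9, -1.4, 245.4]
orientation: [-0.0, 0.988, 0.157, 0.0]
force: [0.5, -0.6, -0.2]
grip_width: 85.1
finger_force: 0.0
time: 2.45
ee_pos: [644.3, 65.7, 196.2]
orientation: [0.0, 0.977, 0.212, 0.0]
force: [0.5, 0.1, -0.1]
grip_width: 85.5
finger_force: 0.0
[370.05457561   0.         279.16055346] [[0.414, -0.91, 0.001], [-0.874, -0.397, 0.281], [-0.255, -0.117, -0.96]] [-206.9  567.9  503.9]
```

View pics/w1.png

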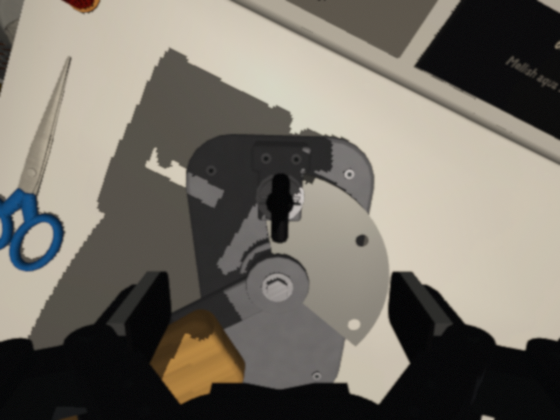

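The wrist view shows the knob bar running from (281,176) to (279,240), the hub bolt at (277,284), and holes at (362,240) and (353,324).

```bash
python3 - <<'E'
from station import *
from h import *
c=camera("wrist")
for n,u,z in(("bar far",(281,176),95),("bar near",(279.5,240),93),("mid",(280.3,205),95),("hub",(277,284),53),("h2",(362,240),37),("h3",(353,324),37)):print(n,plane(c,u,z).round(1))
E
```

```text
bar far [670.1  75.8  95. ]
bar near [629.8  58.5  93. ]
mid [652.7  68.3  95. ]
hub [580.3  38.   53. ]
h2 [638.6 -13.   37. ]
h3 [564.7 -43.3  37. ]
```

```bash
python3 -m crank '[[0,0.44,0.06,1,0.025],[0,0,0,2.5,0],[0,0,0,3,0],[0,0,0,2.5,0],[0,0,0,1.5,0],[0,0,0,0.7,0],[0,0,0,0,0],[0,0,0,0,0]]' 
python3 -m crank '[[-1,0,0,0,0],[-1,0,0,0,0],[-1,0,0,0,0],[-1,0,0,0,0],[-1,0,0,0,0],[-1,0,0,0,0]]' 60
```

```text
time: 3.22
ee_pos: [649.5, 66.8, 84.7]
orientation: [0.0, 0.98, 0.2, 0.001]
force: [-0.1, -0.3, -0.0]
grip_width: 42.5
finger_force: 0.0
time: 3.72
ee_pos: [649.9, 67.5, 85.9]
orientation: [-0.0, 0.98, 0.2, 0.002]
force: [-0.6, 2.2, 6.2]
grip_width: 14.4
finger_force: 55.7
```

```bash
python3 -m crank '[[-1,0,0,-0.3,0],[-1,0,0,-0.4,0],[-1,0,0,-0.4,0],[-1,0,0,-0.3,0],[-1,0,0,0,0],[-1,0,0,0,0],[-1,0,0,0,0]]'
```

```text
time: 4.3
ee_pos: [649.3, 67.5, 96.0]
orientation: [-0.0, 0.98, 0.2, 0.002]
force: [5.2, 2.0, -8.0]
grip_width: 14.7
finger_force: 54.6
```

```bash
python3 -m crank '[[-1,0,0,-0.3,0],[-1,0,0,-0.2,0],[-1,0,0,0,0],[-1,0,0,0,0]]'
python3 -m crank '[[-1,0,0,0,-0.1],[-1,0,0,0,-0.1],[-1,0,0,0,-0.1],[-1,0,0,0,-0.1],[-1,0,0,0,0],[-1,0,0,0,0]]'
```

```text
time: 4.63
ee_pos: [649.3, 67.4, 100.7]
orientation: [-0.0, 0.98, 0.2, 0.002]
force: [7.0, 2.6, -8.3]
grip_width: 14.5
finger_force: 54.5
time: 5.13
ee_pos: [648.6, 68.4, 100.2]
orientation: [-0.001, 0.92, 0.391, 0.001]
force: [5.4, 4.1, -8.5]
grip_width: 14.5
finger_force: 54.6
```

```bash
python3 -m crank '[[-1,0,0,0,-0.1],[-1,0,0,0,-0.1],[-1,0,0,0,-0.1],[-1,0,0,0,-0.1],[-1,0,0,0,0],[-1,0,0,0.2,0],[-1,0,0,0.2,0],[-1,0,0,0.1,0],[-1,0,0,0,0],[-1,0,0,0,0]]'; python3 -c "
from station import *;o=observe();print(o['wrist_torque'])"
```

```text
time: 5.97
ee_pos: [647.7, 69.0, 96.0]
orientation: [-0.002, 0.824, 0.566, 0.0]
force: [2.2, 6.7, -3.8]
grip_width: 14.4
finger_force: 55.9
[ 1.08383685 -0.2614408   0.01641825]
```

```bash
python3 -m crank '[[0,0,0,0,0],[0,0,0,0,0],[0,0,0,0,0],[0,0,0,-1,0],[0,0,0,-2.5,0],[0,0,0,-3,0],[0,0,0,-3,0],[0,0,0,-1.5,0],[1,0,0,0,0],[1,0,0,0,0]]'; python3 - <<'E'
from station import *
import cv2
c=camera("wrist");cv2.imwrite("pics/w2.png",c["pixels"][:,:,::-1])
E
```

```text
time: 6.8
ee_pos: [649.3, 66.7, 209.4]
orientation: [0.001, 0.824, 0.566, 0.001]
force: [-0.6, 0.7, -1.0]
grip_width: 65.3
finger_force: 0.0
```

View pics/w2.png

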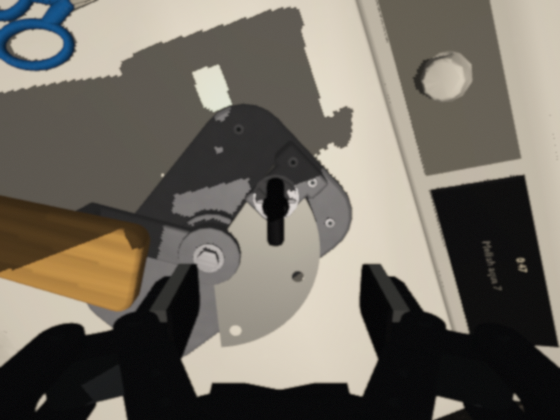

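The knob is turned along the tool and has stayed raised. Next is the board.

```bash
python3 -m crank '[[1,-0.3,-3.95,0,0],[1,-0.3,-3.95,0,0],[1,-0.3,-3.95,0,0],[1,-0.3,-3.95,0,0],[1,-0.3,-3.95,0,0],[1,0,0,0,-0.118],[1,0,0,0,-0.118],[1,0,0,0,-0.118],[1,0,0,0,-0.118],[1,0,0,0,-0.118]]' >/dev/null
python3 -m crank '[[1,0,0,0,-0.118],[1,0,0,0,-0.118],[1,0,0,0,-0.118],[1,0,0,0,-0.118],[1,0,0,0,-0.118],[1,0,0,0,-0.118],[1,0,0,0,0],[1,0,0,0,0]]'
python3 - <<'E'
from station import *
from h import *
import cv2
print(observe()["q"].round(2) if hasattr(observe()["q"],"round") else observe()["q"])
c=camera("wrist");p=c["pixels"];cv2.imwrite("pics/w3.png",p[:,:,::-1])
h=cv2.cvtColor(p,cv2.COLOR_RGB2HSV);m=cv2.inRange(h,(8,80,60),(28,255,255))
n,l,s,cc=cv2.connectedComponentsWithStats(m);k=1+s[1:,4].argmax();print(s[k])
ys,xs=np.where(l==k)
for r in range(s[k][1]+10,s[k][1]+s[k][3],35):
    x=xs[ys==r]; 
    a,b=plane(c,(x.min(),r),105),plane(c,(x.max(),r),105);print(r,x.min(),x.max(),a[:2].round(1),b[:2].round(1),np.hypot(*(a-b)[:2]).round(1))
E
```

```text
time: 8.35
ee_pos: [457.8, 123.8, 205.5]
orientation: [-0.002, 0.316, 0.949, -0.001]
force: [0.1, 0.5, -0.1]
grip_width: 85.5
finger_force: 0.0
[ 0.05 -0.13  2.09 -0.    1.18 -0.88]
[  233     4    89   349 21644]
14 251 298 [354.7 182.6] [370.5 203.5] 26.2
49 244 300 [366.6 168.2] [385.8 193.8] 32.0
84 242 297 [380.7 155.5] [400.1 181.3] 32.2
119 241 316 [396.  142.6] [423.  178.7] 45.1
154 240 307 [412.1 129.1] [436.9 162.2] 41.3
189 239 306 [429.  114.7] [454.5 148.8] 42.5
224 237 304 [446.6  99.1] [472.7 134.1] 43.7
259 236 306 [465.5  83.1] [493.6 120.7] 46.9
294 235 320 [485.5  66.2] [520.6 113.2] 58.7
329 233 321 [506.4  47.6] [543.8  97.8] 62.6
```

View pics/w3.png

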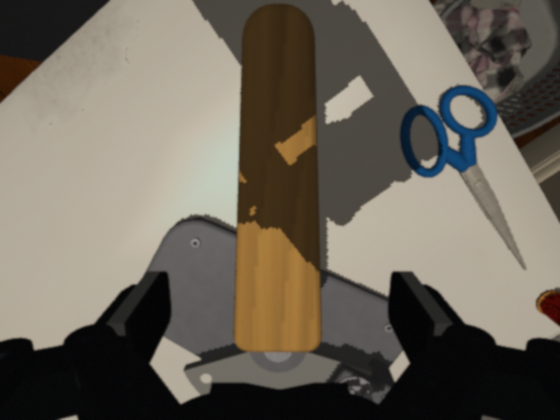

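```bash
python3 -m crank '[[1,0,0,2,0],[1,0,0,3,0],[1,0,0,3,0],[1,0,0,2,0],[1,0,0,1.4,0],[1,0,0,0,0],[1,0,0,0,0]]'
python3 -m crank '[[-1,0,0,0,0],[-1,0,0,0,0],[-1,0,0,0,0],[-1,0,0,0,0],[-1,0,0,0,0]]' 30
```

```text
time: 8.98
ee_pos: [458.0, 123.8, 92.4]
orientation: [-0.001, 0.315, 0.949, -0.001]
force: [-0.7, 0.3, 0.2]
grip_width: 85.6
finger_force: 0.0
time: 9.4
ee_pos: [459.8, 124.0, 95.1]
orientation: [0.001, 0.315, 0.949, 0.0]
force: [-1.9, -0.4, 6.7]
grip_width: 54.5
finger_force: 32.0
```

```bash
python3 -m crank '[[-1,-0.01,-0.5,0,-0.035],[-1,-0.03,-1,0,-0.0697],[-1,0,0,0,0]]'
```

```text
time: 9.65
ee_pos: [450.8, 111.0, 95.1]
orientation: [0.0, 0.263, 0.965, 0.0]
force: [-3.4, 1.1, 6.3]
grip_width: 54.2
finger_force: 31.9
```

Free to turn; on with the remaining 54 degrees.

```bash
python3 -m crank '[[-1,-0.08,-1.53,0,-0.1047],[-1,-0.08,-1.53,0,-0.1047],[-1,-0.08,-1.53,0,-0.1047],[-1,-0.08,-1.53,0,-0.1047],[-1,-0.08,-1.53,0,-0.1047],[-1,-0.08,-1.53,0,-0.1047],[-1,-0.08,-1.53,0,-0.1047],[-1,-0.05,-1.02,0,-0.0698],[-1,-0.05,-1.02,0,-0.0698],[-1,0,0,0,0]]'
python3 -m crank '[[-1,-0.01,-0.1,0,-0.0001],[-1,0,0,0,0]]'
python3 - <<'E'
from station import *
import numpy as np
o=observe();q=o["orientation"];a=2*np.degrees(np.arctan2(q[2],q[1]));print(a,o["force"],o["wrist_torque"])
p=np.array(o["ee_pos"][:2])-[575.3,36];print(np.hypot(*p),np.degrees(np.arctan2(*p[::-1]))%360)
E
```

```text
time: 10.48
ee_pos: [437.0, -12.3, 95.0]
orientation: [-0.004, -0.172, 0.985, 0.0]
force: [-12.0, 3.0, 16.9]
grip_width: 54.6
finger_force: 33.4
time: 10.65
ee_pos: [436.9, -12.1, 95.0]
orientation: [-0.004, -0.171, 0.985, 0.001]
force: [-12.8, 3.2, 16.8]
grip_width: 54.4
finger_force: 33.5
199.7418811703172 [-12.78557181   3.18600152  16.78597938] [0.50603273 1.88268746 1.18629699]
146.48803392636069 199.17551234602251
```

```bash
python3 -m crank '[[-1,0.1,-0.52,-0.15,-0.035],[-1,0.1,-0.5,-0.15,-0.035],[-1,0,0,0,0],[-1,0,0,0,0]]'
python3 - <<'E'
from station import *
from h import *
o=observe();q=o["orientation"];print(2*np.degrees(np.arctan2(q[2],q[1])),o["force"])
p=np.array(o["ee_pos"][:2])-[575.3,36];print(np.hypot(*p),np.degrees(np.arctan2(*p[::-1]))%360)
E
```

```text
time: 10.98
ee_pos: [440.2, -21.0, 95.1]
orientation: [0.001, -0.204, 0.979, 0.002]
force: [3.5, 7.8, -6.7]
grip_width: 53.9
finger_force: 35.6
203.5491195934967 [ 3.52980342  7.84710338 -6.7344864 ]
146.64491607313388 202.86354825651145
```

```bash
python3 -m crank '[[1,0,0,0,0],[1,0,0,0,0],[1,0,0,0,0],[1,0,0,-1,0],[1,0,0,-2.5,0],[1,0,0,-3,0],[1,0,0,-3,0],[1,0,0,-1.5,0],[1,0,0,0,0],[1,0,0,0,0]]'
cat > m.py <<'E'
from station import *
from h import *
import cv2
c=camera("wrist");p=c["pixels"];cv2.imwrite("pics/w4.png",p[:,:,::-1])
W=p
T=camera("top")["pixels"];cv2.imwrite("pics/t4.png",T[:,:,::-1])
o=np.zeros((420,800,3),np.uint8);o[:,:560]=W[:,:,::-1];o[:240,560:]=cv2.resize(T[160:300,150:290],(240,240))[:,:,::-1]
cv2.imwrite("pics/c4.png",o)
E
python3 m.py
```

```text
time: 11.82
ee_pos: [441.4, -23.1, 208.0]
orientation: [0.002, -0.202, 0.979, -0.001]
force: [-0.2, 0.6, -0.2]
grip_width: 85.2
finger_force: 0.0
```

View pics/c4.png

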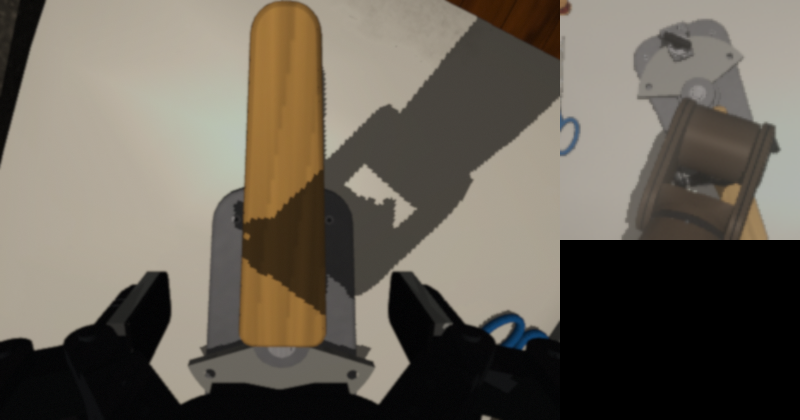

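The board now points along the tool axis at about 203.3° (foot front about 203°). The outer holes at (211,374) and (352,374) are symmetric. Next is the knob.

```bash
python3 -m crank '[[0,-3.78,0,0,0],[0,-3.78,0,0,0],[0,-3.78,0,0,0],[0,-3.78,0,0,0],[0,-3.78,0,0,0],[0,-3.78,0,0,0],[0,0,0,0,-0.114],[0,0,0,0,-0.114],[0,0,0,0,-0.114],[0,0,0,0,-0.114]]' >/dev/null
python3 -m crank '[[0,0,0,0,-0.114],[0,0,0,0,-0.114],[0,0,0,0,-0.114],[0,0,0,0,0],[0,0,0,0,0],[0,0,0,0,0]]'
python3 - <<'E'
from station import *
from h import *
import cv2
o=observe();print(o["q"]);q=o["orientation"];print(2*np.degrees(np.arctan2(q[2],q[1])))
c=camera("wrist");p=c["pixels"];cv2.imwrite("pics/w5.png",p[:,:,::-1])
E
```

```text
time: 13.25
ee_pos: [648.4, 67.1, 205.0]
orientation: [-0.001, -0.566, 0.824, 0.001]
force: [-0.5, 0.7, 0.5]
grip_width: 42.8
finger_force: 0.0
[-5.22845039e-02  2.70730511e-01  1.67136403e+00  6.80906956e-06
  1.20174477e+00 -2.82736079e+00]
249.00001810530134
```

View pics/w5.png

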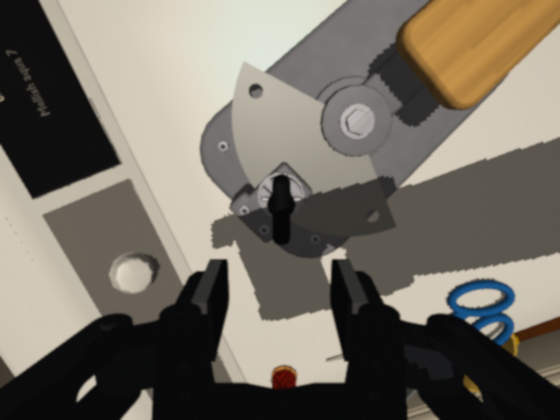

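The bar is at (282,178)-(282,243), aligned with and centred between the jaws. Joint 6 is near its limit, so I'll back off by 0.1 rad before gripping.

```bash
python3 - <<'E'
from station import *
from h import *
c=camera("wrist");print(plane(c,(282,178),105),plane(c,(282,243),103))
E
python3 -m crank '[[0,0,0,1,0.1],[0,0,0,2.5,0],[0,0,0,3,0],[0,0,0,2.5,0],[0,0,0,1.5,0],[0,0,0,0.5,0],[0,0,0,0,0],[0,0,0,0,0]]' 
```

```text
[638.8447013   44.99660341 105.        ] [654.6588641   86.56632442 103.        ]
time: 14.02
ee_pos: [649.8, 67.1, 97.5]
orientation: [0.001, -0.525, 0.851, -0.001]
force: [-0.2, -0.6, -0.2]
grip_width: 42.6
finger_force: 0.0
```

```bash
python3 -m crank '[[-1,0,0,0,0],[-1,0,0,0,0],[-1,0,0,0,0],[-1,0,0,0,0],[-1,0,0,0,0],[-1,0,0,-0.3,0],[-1,0,0,-0.2,0],[-1,0,0,0,0],[-1,0,0,0,0]]' 60
python3 -m crank '[[-1,0,0,0,0.1],[-1,0,0,0,0.1],[-1,0,0,0,0.1],[-1,0,0,0,0.1],[-1,0,0,0,0.1],[-1,0,0,0,0.1],[-1,0,0,0,0.1],[-1,0,0,0,0],[-1,0,0,0,0]]'
python3 -c "
from station import *;print(observe()['wrist_torque'])"
```

```text
time: 14.77
ee_pos: [647.7, 68.0, 99.8]
orientation: [-0.001, -0.525, 0.851, 0.001]
force: [-0.5, 5.7, -7.5]
grip_width: 12.0
finger_force: 53.9
time: 15.52
ee_pos: [648.7, 67.0, 100.6]
orientation: [-0.0, -0.202, 0.979, 0.0]
force: [-0.0, 2.9, -7.6]
grip_width: 12.2
finger_force: 53.6
[ 0.34559753 -0.09419894  0.00688213]
```

```bash
python3 -m crank '[[-1,0,0,0.3,0],[-1,0,0,0.3,0],[-1,0,0,0.3,0],[-1,0,0,0,0],[-1,0,0,0,0]]'
python3 -m crank '[[-1,0,0,0.2,0],[-1,0,0,0.2,0],[-1,0,0,0.2,0],[-1,0,0,0,0],[-1,0,0,0,0]]'
python3 -c "
from station import *;print(observe()['wrist_torque'])"
```

```text
time: 15.93
ee_pos: [648.8, 67.1, 92.2]
orientation: [-0.0, -0.202, 0.979, 0.0]
force: [-0.1, 1.8, -6.0]
grip_width: 11.7
finger_force: 54.4
time: 16.35
ee_pos: [649.3, 67.1, 89.0]
orientation: [-0.0, -0.202, 0.979, -0.0]
force: [-5.2, 2.3, 4.6]
grip_width: 12.0
finger_force: 57.1
[0.3375938  1.00728196 0.01012681]
```

```bash
python3 -m crank '[[-1,0,0,0.1,0],[-1,0,0,0.1,0],[-1,0,0,0,0],[-1,0,0,0,0]]'
python3 -m crank '[[0,0,0,0,0],[0,0,0,0,0],[0,0,0,0,0],[0,0,0,-1,0],[0,0,0,-2,0],[0,0,0,-1,0],[-1,0,0,0,0],[-1,0,0,0,0],[-1,0,0,0,0],[-1,0,0,0,0]]'
```

```text
time: 16.68
ee_pos: [649.5, 67.1, 88.9]
orientation: [-0.0, -0.202, 0.979, -0.0]
force: [-8.6, 2.6, 11.0]
grip_width: 11.8
finger_force: 58.7
time: 17.52
ee_pos: [648.2, 67.1, 123.1]
orientation: [-0.001, -0.201, 0.98, 0.0]
force: [0.2, -0.2, -0.5]
grip_width: -0.1
finger_force: 0.0
```

```bash
python3 -m crank '[[-1,0,0,0.5,0],[-1,0,0,0.5,0],[-1,0,0,0.2,0],[-1,0,0,0,0]]'
python3 -m crank '[[-1,0,0,0.1,0],[-1,0,0,0.1,0],[-1,0,0,0,0]]'
python3 -m crank '[[-1,0,0,0.1,0],[-1,0,0,0.1,0],[-1,0,0,0,0]]'
```

```text
time: 17.85
ee_pos: [647.9, 67.2, 110.5]
orientation: [-0.001, -0.201, 0.98, 0.0]
force: [0.3, -0.4, -0.2]
grip_width: 0.4
finger_force: 0.0
time: 18.1
ee_pos: [648.9, 67.1, 110.2]
orientation: [-0.0, -0.201, 0.98, 0.0]
force: [-0.5, 0.1, 0.1]
grip_width: 0.1
finger_force: 0.0
time: 18.35
ee_pos: [649.2, 67.1, 109.1]
orientation: [0.0, -0.201, 0.98, -0.0]
force: [-0.6, -0.3, 3.2]
grip_width: 0.2
finger_force: 1.2
```

Contact comes at TCP 109.1, so the knob top is at about 95 mm and the pin is fully home. I'll rise and take a last look.

```bash
python3 -m crank '[[-1,0,0,-1,0],[-1,0,0,-3,0],[-1,0,0,-4,0],[-1,0,0,-4,0],[-1,0,0,-2,0],[-1,0,0,0,0],[-1,0,0,0,0],[-1,0,0,0,0]]'; sed -i 's/c4/c6/;s/w4/w6/;s/t4/t6/' m.py; python3 m.py
```

```text
time: 19.02
ee_pos: [648.2, 67.1, 247.3]
orientation: [-0.001, -0.201, 0.98, 0.0]
force: [0.1, 0.7, -0.6]
grip_width: 0.1
finger_force: 0.0
```

View pics/c6.png

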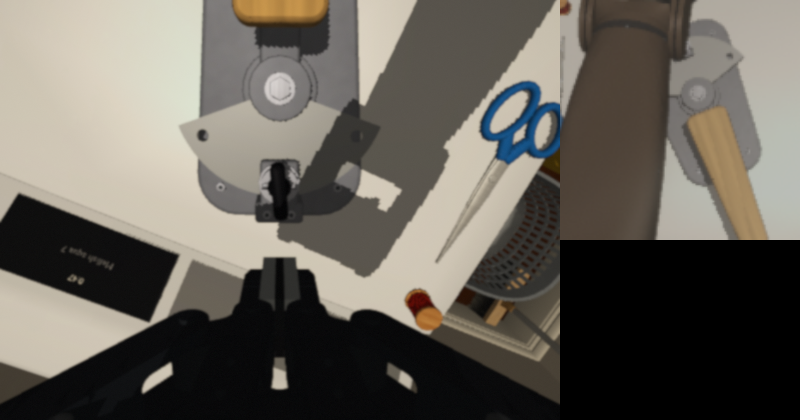

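The board points straight out over the front of the foot. The outer holes at (202,135) and (358,135) are symmetric, the knob bar at (280,190) is back in line, and the other items are undisturbed.

```bash
python3 -c "
from station import *;print(hand_in())"
```

```text
the job is handed in; nothing more can be done
None
```

The sleeve board is at the middle hole, pointing straight out over the front of its foot plate, with the knob turned back and the pin down in its hole; the job is handed in at about 19 s. I checked the lock by touching the knob top (95 mm, its home height) and by camera, not by pushing on the board.

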